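# Turn a mould over onto its board

## Task

A shallow steel mould leans in the sloped steel stand, mouth up, with a wooden board lying on its mouth. Turn mould and board over together, board kept against the mouth, and put them back centred in the stand so that they lean on its rails the other way round: board underneath against the rails, mould on top with its mouth down on the board. Let go, and do not push the other things about.

Things in the scene. Friction and masses are not known exactly. Their poses are not given: they have to be found in the camera images.
- stand: Fixed plain steel stand: two rails (12 mm wide, at y -45 and +45 mm) slope at 50 degrees on a base plate 150 x 130 mm. Origin on the table, z up, y across the rails; x is, level, the way the rails go down (roughly to the robot's left). In this frame down the slope is (0.643, 0, -0.766) and square out of the rails' face is (0.766, 0, 0.643). Place and yaw vary.
- rest_center (a point): Point of the stand (same axes) midway between the rails, in the plane of their face, 65 mm up the slope from the ledges: where the centre of the face that lies against the rails belongs, at the start and at the end.
- ledge_corner (a point): Point of the stand midway between the rails where their face meets two foot ledges (x 24, z 32 mm in the stand's frame). The ledges stand 60 mm square out from the rails' face; the lower edges of mould and board stand on them.
- rail_top (a point): Point of the stand midway between the upper ends of the rails' face, 77 mm up the slope from the ledges. The leaning pair reaches 130 mm up, so its upper 53 mm stand free on both sides: grip it there through its 46 mm thickness, a finger on either face, fingers pointing down the slope, 40 degrees from vertical.
- mould: Loose open rectangular tin of plain steel, 130 (x) x 150 (y) mm over its flat rim, 36 mm high, walls and floor 4 mm; the rim stands out 5 mm from the 120 x 140 mm sides. About 0.22 kg. Origin: centre of the underside of its floor; z out through the mouth, x down the slope at the start, when its underside lies on the rails.
- mould_mouth (a point): Centre of the mould's mouth, in the plane of its rim, 36 mm along z from the mould's origin (same axes as the mould).
- board: Loose flat wooden board 130 (x) x 150 (y) x 10 mm, about 0.13 kg. Origin: centre of the face that lies on the mould's rim, so within a few mm of mould_mouth while the pair is together; z points away from the mould, x down the slope at the start.
- board_face (a point): Centre of the board's other face, 10 mm along z from the board's origin: outermost at the start, against the rails at the end.
- small_cup: Bystander: open steel cup 68 mm across, 42 mm high, on the table about 15 cm from the stand, beyond its lower end. Origin at the centre of its underside, z up.
- sauce_pot: Bystander: lidded portion pot with brown sauce, 53 mm across, 36 mm high, about 15 cm beside the stand, on its +y side, nearer the robot. Origin at the centre of its underside, z up.
- rice_box: Bystander: white lidded food tub 103 x 144 x 56 mm, on the left of the table. Origin at the centre of its underside, z up.
- kitchen_timer: Bystander: round red and white timer, 62 mm across, 40 mm high, on the left of the table. Origin at the centre of its underside, z up.

How it is judged:
By the outcome, as a careful person would: the job done as asked, in the order asked, and still so for the second after the job is handed in, with the robot touching nothing.
It also fails if it takes over 48 s, if anything falls off the work surface, if the arm or the gripper's body presses on something with over 40 N, if the wrist force passes 120 N, or if a joint passes its speed limit or range.

## Robot

A 6-joint arm with a two-finger parallel gripper is mounted at the origin on a cart in front of the work surface, level with it; the furniture and walls round the work are solid. World frame = base frame: x ahead of the robot, y to its left, z up, the work surface at z = 0. Lengths are in m, angles in degrees, forces in N, time in s.
With the tool pointing down it reaches from about 0.35 to 0.975 m from the base axis. Payload 7.1 kg.
Tool frame: the origin (TCP) lies midway between the tips of the shut fingers; the grasp point (between the pads) lies 19 mm behind it (arm.grasp_offset is the distance from the TCP to the grasp point, in m); z points along the fingers, y is the line along which they close (so a half turn about z gives the same grasp; the last joint's range is limited). The gripper opens to 88 mm and grips with 3 to 60 N. Pads are 20 mm wide; open, the fingers measure 115 mm over their backs; the gripper's body (75 mm by 178 mm) begins 61 mm behind the grasp point.
Start: joints at [65.89, 24.242, 93.386, -0, 62.372, -1.089], TCP at [0.244, 0.575, 0.194] pointing down, gripper open.
Joint ranges: [-172.04, 172.04], [-51.8, 120.97], [4.93, 147.93], [-75.15, 255.16], [6.16, 154.13], [-145.62, 145.62]. Speed limits (degrees/s): [136.94, 136.94, 172.46, 180, 180, 180].

## Interface

Orientations are given as [roll, pitch, yaw] about the fixed x, y, z axes, in that order (R = Rz(yaw) Ry(pitch) Rx(roll)).
In Python, from station import status, cams, arm gives the robot as it stands.
- The arm moves only by the shell command python3 -m pendant 'ROWS' [OPENING] [FORCE]. ROWS is JSON, a list of rows, each an object with "travel": the shift along the tool's x, y, z in m, a list of three; "rot": the turn, a rotation vector about the tool's x, y, z in degrees, a list of three. A call has 1 to 8 rows; each row shifts and turns the commanded pose from where the row before left it, along the tool's axes as they then stand; what a row does not reach is not made up. A row lasts 1/8 s, in which the tool goes at most 62.5 mm and 10.7 degrees, less where a joint would pass 70% of its speed; a pose out of reach is approached as far as the arm can. A call is refused whole if a number of a shift passes 0.0625 or a number of a turn 10.7, either way. A call with a gripper value outside its range is refused whole. OPENING is the finger opening in m, from 0 to 0.0878, set as the call begins (- or left out, the last holds). The fingers move at their own pace and stop on an object; FORCE is the grip in N (left out, the last holds). Time passes only in rows, so rows that do not move let the fingers close. It gives the time, the measured TCP pose, the force, the opening and the grip force at its end, in the units of the state.
- status.read_state(): the state, without advancing time (a new reading comes with each control period).
- cams.capture(name): name is "scene" or "top"; returns the picture (384x512x3 uint8, red, green, blue); there is no depth.
- cams.camera_info(name): a dict with "fx", "fy", "cx", "cy" (pixels), "R" (3x3) and "t" (3): a world point X has camera coordinates R X + t. Camera axes: x right, y down, z forward; pixel columns grow to the right and rows downward; lengths in m; the calibration is good to about 2 mm. A picture is of the moment at which its call begins. camera_info takes no time and is no camera call.
- arm.sign_off(): hands the job in; it is judged then, once.
The state is a dict: "time_s": time; "qpos": joint angles; "joint_velocities": joint speeds; "joint_efforts": joint torques, N m; "eef_pos": TCP position; "tool_rot": TCP orientation; "wrist_force": force on the tool from outside, world axes, zero at the start; "wrist_torque": the same for the moment, N m; "gripper_width": opening from 0.0 (shut) to 1.0 (fully open); "grasp_force": force on a finger pad.
Only numpy, scipy, OpenCV 4.12 (cv2) and the standard library are available. Lean on these libraries where they do the work, as an engineer would, in place of code of your own. Each camera call takes 0.05 s, during which the arm holds its last target. There are 200 camera calls.

## Working session

There is one attempt and no reset: what is moved stays moved. The work goes in short steps, Python scripts to look and compute and a shell command to move; the robot and the scene stay as the last step left them, time stands still between calls to the robot, and variables do not carry over. Pictures are saved under pics/ and viewed, at most 10 in all, crops included, and the job is handed in when it is done.

```bash
ls; mkdir -p pics; python3 - <<'E'
from station import status,cams,arm
import cv2,numpy as np
np.set_printoptions(precision=4,suppress=True)
for n in("scene","top"):
    im=cams.capture(n); cv2.imwrite(f"pics/{n}0.png",cv2.resize(im[:,:,::-1],(800,600),interpolation=cv2.INTER_CUBIC)); cv2.imwrite(f"{n}.png",im[:,:,::-1])
    c=cams.camera_info(n); print(n,c['fx'],c['cx'],c['cy'],np.array(c['R']),np.array(c['t']))
s=status.read_state();print(s)
E
```

```text
pics
scene 448.5354208573584 269.18615724962274 184.38062524314614 [[ 0.5899 -0.8074  0.0102]
 [-0.6257 -0.4651 -0.6262]
 [ 0.5104  0.363  -0.7796]] [-0.2414  0.4724  0.9265]
top 425.9203330328919 258.77447664065227 189.04707165077622 [[-0.0079 -1.     -0.0058]
 [-0.9955  0.0084 -0.0944]
 [ 0.0944  0.0051 -0.9955]] [0.1404 0.5692 1.0888]
{'time_s': 0.1, 'qpos': array([65.8899, 24.2816, 93.4257, -0.0021, 62.3722, -1.0876]), 'joint_velocities': array([ 0.0414, -0.0986, -0.1199, -0.0411, -0.0761,  0.0793]), 'joint_efforts': array([ -0.0007, -54.5612, -27.4325,   0.0646,   0.0188,   0.    ]), 'eef_pos': array([0.2442, 0.5747, 0.1937]), 'tool_rot': array([-179.9205,    0.0004,  156.9785]), 'wrist_force': array([-0.815 ,  0.1789, -0.451 ]), 'wrist_torque': array([ 0.017 ,  0.0069, -0.0264]), 'grasp_force': 0.0, 'gripper_width': 0.9935265026069198}
```

View pics/scene0.png

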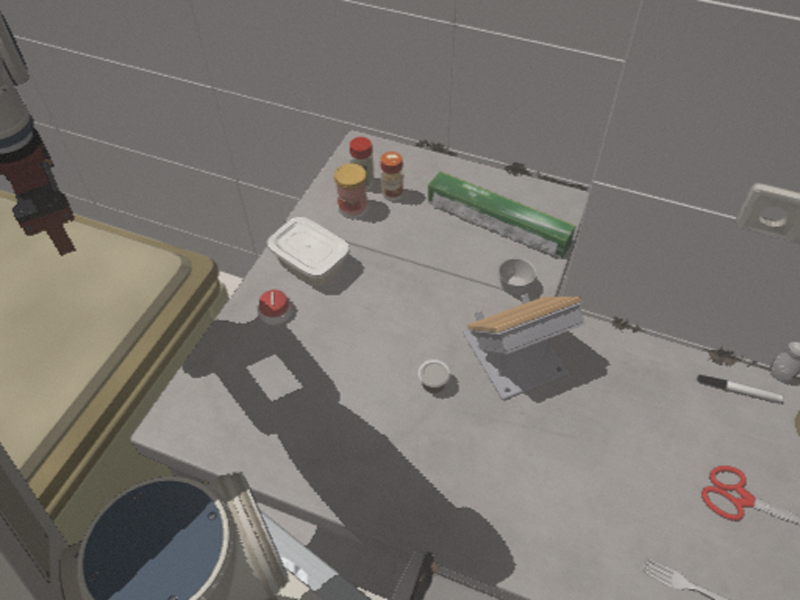

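View pics/top0.png

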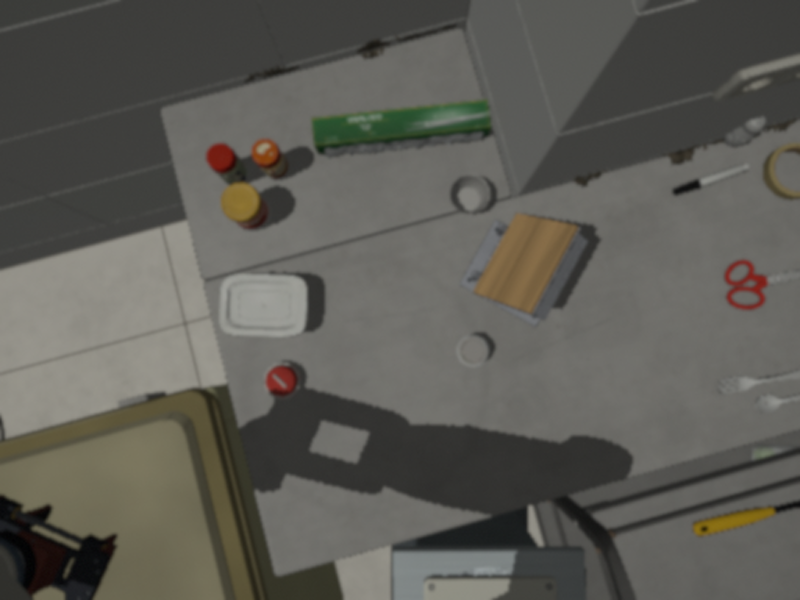

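The board is visible in both views: in the top view its corners are near (515,213), (578,228), (535,310) and (475,275). The upper edge is on the right and the lower end points up-left, towards the cup at (472,195). The pot is at (473,350). A tall wall block stands beyond, at (512,195).

```bash
cat > h.py <<'E'
import numpy as np,cv2
from scipy.spatial.transform import Rotation as Ro
from station import status,cams,arm
np.set_printoptions(precision=4,suppress=True)
def ray(n,u,v,z):
    c=cams.camera_info(n);R=np.array(c['R']);t=np.array(c['t']);C=-R.T@t
    d=R.T@[(u-c['cx'])/c['fx'],(v-c['cy'])/c['fy'],1.];return C+d*(z-C[2])/d[2]
def proj(n,X):
    c=cams.camera_info(n);p=np.array(c['R'])@X+np.array(c['t']);return np.array([c['fx']*p[0]/p[2]+c['cx'],c['fy']*p[1]/p[2]+c['cy']])
def wood(n,im):
    h=cv2.cvtColor(im,cv2.COLOR_BGR2HSV)
    m=cv2.inRange(h,(8,80,60),(22,255,255)); x=(180,400) if n=="top" else (280,400)
    m[:,:x[0]]=0;m[:,x[1]:]=0;m[:110 if n=="top" else 170]=0;m[240:]=0
    m=cv2.morphologyEx(m,cv2.MORPH_OPEN,np.ones((2,2)))
    c=max(cv2.findContours(m,0,2)[0],key=cv2.contourArea);return c
E
python3 - <<'E'
from h import *
im=cv2.imread("top.png");c=wood("top",im);print(cv2.contourArea(c),cv2.boundingRect(c))
hull=cv2.convexHull(c);q=cv2.approxPolyN(hull,4,ensure_convex=True)[0] if hasattr(cv2,'approxPolyN') else cv2.approxPolyDP(hull,4,True)[:,0]
print(q)
q=q.astype(float)
i=np.argsort(q[:,0]);
for k in i: print(q[k],ray("top",*q[k],.0616),ray("top",*q[k],.1612))
s=cv2.imread("scene.png");c=wood("scene",s);print(cv2.approxPolyDP(cv2.convexHull(c),3,True)[:,0].tolist())
for n,a in(("top",(270,120,410,220)),("scene",(280,160,420,270))):
    I=cv2.imread(n+".png")[a[1]:a[3],a[0]:a[2]];cv2.imwrite(f"pics/c_{n}.png",cv2.resize(I,None,fx=5,fy=5,interpolation=2))
a=cv2.imread("pics/c_top.png");b=cv2.imread("pics/c_scene.png");a=cv2.resize(a,(560,400))[:300];b=cv2.resize(b,(560,440))[:300]
cv2.imwrite("pics/c.png",np.vstack([a,b]))
E
```

```text
2279.0 (305, 138, 65, 63)
[[371 144]
 [340 201]
 [303 187]
 [331 137]]
[303. 187.] [0.5713 0.0232 0.0616] [0.5615 0.0331 0.1612]
[331. 137.] [ 0.6997 -0.0509  0.0616] [ 0.678  -0.0342  0.1612]
[340. 201.] [ 0.5349 -0.0697  0.0616] [ 0.5285 -0.0512  0.1612]
[371. 144.] [ 0.6805 -0.1528  0.0616] [ 0.6606 -0.1267  0.1612]
[[371, 191], [321, 212], [302, 210], [349, 191]]
```

View pics/c.png

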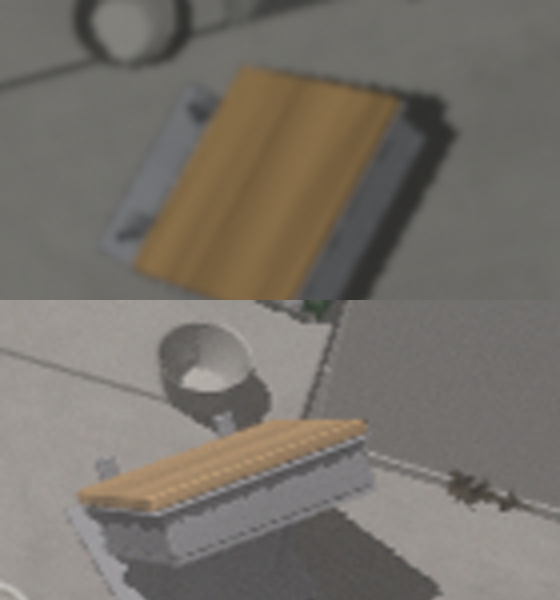

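The crops confirm it: the board's upper edge is on the right, and the end face shows. The two foot ledges stick out at the lower left. I'll triangulate the corners across both views.

```bash
python3 - <<'E'
from h import *
def P(n):
    c=cams.camera_info(n);K=np.array([[c['fx'],0,c['cx']],[0,c['fy'],c['cy']],[0,0,1]]);return K@np.c_[np.array(c['R']),np.array(c['t'])]
A=np.array([[340,201],[371,144],[303,187],[331,137]],float).T;B=np.array([[321,212],[371,191],[302,210],[349,191]],float).T
X=cv2.triangulatePoints(P("top"),P("scene"),A,B);X=(X[:3]/X[3]).T;print(X)
# upper corners at n=36 (inner edge of end face): height
z=.032+.130*.766+.036*.643;print(z,[ray("top",*a,z) for a in A.T[:2]],[ray("scene",*a,z) for a in B.T[:2]])
for nm,yaw in(("a",60.3),):
    x=np.array([np.cos(np.radians(yaw)),np.sin(np.radians(yaw)),0]);y=np.array([-x[1],x[0],0]);Z=np.array([0,0,1])
    dn=.643*x-.766*Z;n=.766*x+.643*Z
    for k,mid in(("upper top n36",(ray("top",*A[:,0],z)+ray("top",*A[:,1],z))/2),("upper scene",(ray("scene",*B[:,0],z)+ray("scene",*B[:,1],z))/2)):
        print(k,"ledge",mid+.130*dn-.036*n)
    mid=(ray("top",*A[:,2],.0616)+ray("top",*A[:,3],.0616))/2;print("lower top",mid-.046*n)
    mid=(ray("scene",*B[:,2],.0616)+ray("scene",*B[:,3],.0616))/2;print("lower scene",mid-.046*n)
# candidate grip TCP poses & IK orientation (j4,j5,j6) for guesses of j2+j3
E
```

```text
[[ 0.5313 -0.0548  0.1597]
 [ 0.6588 -0.1244  0.1635]
 [ 0.5746  0.0193  0.0572]
 [ 0.7005 -0.0521  0.0639]]
0.154728 [array([ 0.5289, -0.0524,  0.1547]), array([ 0.6619, -0.1284,  0.1547])] [array([ 0.5374, -0.056 ,  0.1547]), array([ 0.6642, -0.1213,  0.1547])]
upper top n36 ledge [ 0.6231 -0.0417  0.032 ]
upper scene ledge [ 0.6286 -0.04    0.032 ]
lower top [ 0.618  -0.0445  0.032 ]
lower scene [ 0.6217 -0.0495  0.032 ]
```

```bash
cat >> h.py <<'E'
yaw=np.radians(60.3);LED=np.array([.620,-.047,.032])
xs=np.array([np.cos(yaw),np.sin(yaw),0]);ys=np.array([-xs[1],xs[0],0]);Z=np.array([0,0,1.])
dn=.6428*xs-.766*Z;n=.766*xs+.6428*Z
def S(s,a,b=0): return LED-s*dn+a*n+b*ys   # up slope, out, across
RA=np.c_[ys,n,dn];RB=np.c_[-ys,-n,dn]
def go(p,R):  # in current tool frame: shift, total rotvec
    st=status.read_state();R0=Ro.from_euler('xyz',st['tool_rot'],degrees=True).as_matrix()
    return R0.T@(p-st['eef_pos']),Ro.from_matrix(R0.T@R).as_rotvec(degrees=True)
E
python3 - <<'E'
from h import *
print("TCP",S(.082,.023),dn,n,Ro.from_matrix(RA).as_euler('xyz',degrees=True),Ro.from_matrix(RB).as_euler('xyz',degrees=True))
for L in(.15,.3):
  w=S(.082,.023)-L*dn;j1=np.degrees(np.arctan2(w[1],w[0]));print(L,w,j1)
  for phi in(90,105,120):
    for R in(RA,RB):
      M=(Ro.from_euler('z',j1,degrees=True)*Ro.from_euler('y',phi,degrees=True)).inv()*Ro.from_matrix(R)*Ro.from_euler('z',-90,degrees=True)
      print(phi,M.as_euler('ZYZ',degrees=True))
print(go(S(.082,.023),RA),go(S(.082,.023),RB))
E
```

```text
TCP [ 0.6026 -0.0775  0.1096] [ 0.3185  0.5584 -0.766 ] [0.3795 0.6654 0.6428] [139.9978   0.     150.3   ] [-139.9978    0.      -29.7   ]
0.15 [ 0.5548 -0.1612  0.2245] -16.203692979674532
90 [ 39.2141  81.3718 -79.5823]
90 [ 39.2141  81.3718 100.4177]
105 [ 41.719   69.9298 -89.615 ]
105 [41.719  69.9298 90.385 ]
120 [  46.7316   59.1406 -101.1896]
120 [46.7316 59.1406 78.8104]
0.3 [ 0.5071 -0.245   0.3394] -25.787330603826458
90 [ 39.9364  87.486  -87.0009]
90 [39.9364 87.486  92.9991]
105 [ 41.3558  76.0763 -96.857 ]
105 [41.3558 76.0763 83.143 ]
120 [  44.9936   65.1025 -107.7242]
120 [44.9936 65.1025 72.2758]
(array([-0.5849, -0.46  ,  0.0847]), array([-40.0355,  -2.3267,   6.4071])) (array([-0.5849, -0.46  ,  0.0847]), array([   3.4591,  -59.5213, -163.1715]))
```

```bash
python3 -m pendant '[{"travel":[-0.036,-0.0335,-0.002],"rot":[0,0,0]},{"travel":[-0.036,-0.0335,-0.002],"rot":[0,0,0]},{"travel":[-0.036,-0.0335,-0.002],"rot":[0,0,0]},{"travel":[-0.036,-0.0335,-0.002],"rot":[0,0,0]},{"travel":[-0.036,-0.0335,-0.002],"rot":[0,0,0]},{"travel":[-0.036,-0.0335,-0.002],"rot":[0,0,0]},{"travel":[-0.036,-0.0335,-0.002],"rot":[0,0,0]},{"travel":[-0.036,-0.0335,-0.002],"rot":[0,0,0]}]' 0.0878 20 && python3 -m pendant '[{"travel":[-0.036,-0.0335,0],"rot":[0,0,0]},{"travel":[-0.036,-0.0335,0],"rot":[0,0,0]},{"travel":[-0.036,-0.0335,0],"rot":[0,0,0]},{"travel":[-0.036,-0.0335,0],"rot":[0,0,0]},{"travel":[-0.036,-0.0335,0],"rot":[0,0,0]},{"travel":[-0.036,-0.0335,0],"rot":[0,0,0]},{"travel":[-0.036,-0.0335,0],"rot":[0,0,0]},{"travel":[-0.036,-0.0335,0],"rot":[0,0,0]}]' && python3 -m pendant '[{"travel":[0,0,0],"rot":[-8,-0.5,1.3]},{"travel":[0,0,0],"rot":[-8,-0.5,1.3]},{"travel":[0,0,0],"rot":[-8,-0.5,1.3]},{"travel":[0,0,0],"rot":[-8,-0.5,1.3]},{"travel":[0,0,0],"rot":[-8,-0.5,1.3]},{"travel":[0,0,0],"rot":[0,0,0]}]'
python3 - <<'E'
from h import *
print(status.read_state()['qpos'],go(S(.2,.023),RA))
im=[cams.capture(k)[:,:,::-1] for k in("top","scene")]
a=cv2.resize(im[0][90:240,250:450],(800,600))[:,:];b=im[1][120:270,240:440]
cv2.imwrite("pics/g1.png",np.hstack([cv2.resize(im[0][90:260,270:410],(400,486),interpolation=2),cv2.resize(im[1][120:290,270:410],(400,486),interpolation=2)]))
E
```

```text
time_s: 1.1
eef_pos: [0.4049, 0.2144, 0.2103]
tool_rot: [-180.0, -0.0, 157.0]
wrist_force: [0.9, 0.7, 0.4]
gripper_width: 1.001
grasp_force: 0.0
time_s: 2.1
eef_pos: [0.5651, -0.1449, 0.21]
tool_rot: [180.0, -0.0, 157.0]
wrist_force: [0.9, 0.4, -0.0]
gripper_width: 0.998
grasp_force: 0.0
time_s: 2.85
eef_pos: [0.5634, -0.1445, 0.2085]
tool_rot: [140.0, -0.1, 150.0]
wrist_force: [0.3, -0.6, 0.5]
gripper_width: 1.002
grasp_force: 0.0
[ -37.4026   24.0256  103.9573   44.2263   66.1212 -121.0971] (array([-0.0009, -0.0041,  0.0077]), array([ 0.0382,  0.1172, -0.3312]))
```

View pics/g1.png

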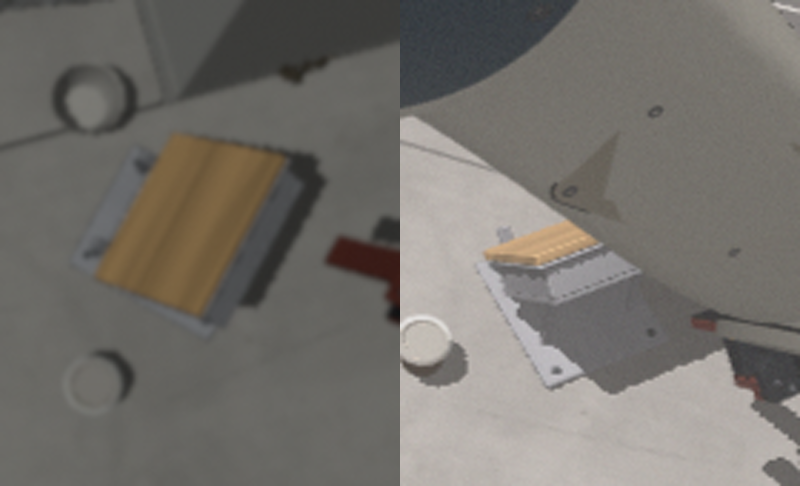

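```bash
python3 - <<'E'
from h import *
st=status.read_state();p=st['eef_pos']
for k in(-1,1):
    q=proj("top",p+.05*k*n);s=proj("scene",p+.05*k*n);print(k,(q-[270,90])*2.857,(s-[270,120])*2.857)
# predicted pair outlines
for s,a,b in((.13,.046,.075),(.13,.046,-.075),(0,.046,.075),(0,.046,-.075)):
    print((proj("top",S(s,a,b))-[270,90])*2.857,(proj("scene",S(s,a,b))-[270,120])*2.857)
E
```

```text
-1 [362.3447 292.5414] [285.6263 314.0133]
1 [297.9679 234.7948] [248.0493 192.6666]
[200.6156 314.0766] [137.9292 261.0164]
[287.8829 153.5355] [293.3829 203.1475]
[ 97.0013 275.9914] [ 84.7454 255.757 ]
[177.1466 131.0464] [225.9534 204.0044]
```

```bash
python3 - <<'E'
from h import *
st=status.read_state();p=st['eef_pos']
out=[]
for nm in("top","scene"):
    im=cams.capture(nm)[:,:,::-1].copy();c=proj(nm,p).astype(int);x0,y0=max(0,c[0]-50),max(0,c[1]-60)
    I=cv2.resize(im[y0:y0+120,x0:x0+100],None,fx=4,fy=4,interpolation=2)
    I=np.clip(I.astype(float)*1.4,0,255).astype(np.uint8)
    for q in(p,p+.044*n,p-.044*n,p-.08*dn):
        u=(proj(nm,q)-[x0,y0])*4;cv2.circle(I,tuple(int(v) for v in u),3,(0,255,0),1)
    out.append(I)
cv2.imwrite("pics/g2.png",np.hstack(out))
E
```

```text
(no output)
```

View pics/g2.png

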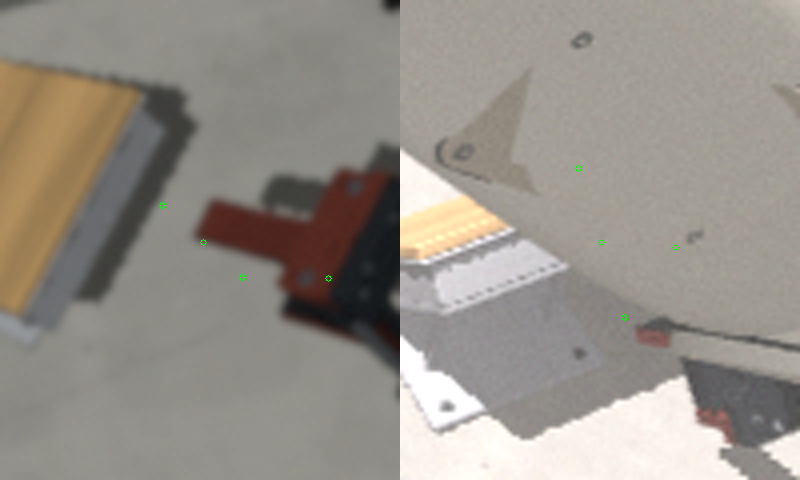

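The open fingers sit about 20 mm behind the TCP, as a linkage gripper's would, and they line up with the pair. Next I move in down the slope.

```bash
python3 -m pendant '[{"travel":[-0.001,-0.004,0.013],"rot":[0,0,-0.3]},{"travel":[0,0,0.02],"rot":[0,0,0]},{"travel":[0,0,0.02],"rot":[0,0,0]},{"travel":[0,0,0.02],"rot":[0,0,0]},{"travel":[0,0,0.02],"rot":[0,0,0]},{"travel":[0,0,0.02],"rot":[0,0,0]},{"travel":[0,0,0.02],"rot":[0,0,0]},{"travel":[0,0,0],"rot":[0,0,0]}]'
python3 - <<'E'
from h import *
print(status.read_state()['qpos'],go(S(.075,.023),RA))
E
```

```text
time_s: 4.05
eef_pos: [0.6066, -0.071, 0.1046]
tool_rot: [139.9, 0.2, 150.5]
wrist_force: [-0.5, -1.0, -0.5]
gripper_width: 1.003
grasp_force: 0.0
[ -28.7366   33.1979  106.5924   52.9624   53.7077 -127.0631] (array([ 0.0003, -0.0025, -0.0017]), array([0.0501, 0.0313, 0.2368]))
```

```bash
python3 -m pendant '[{"travel":[0,0,0],"rot":[0,0,0]},{"travel":[0,0,0],"rot":[0,0,0]}]' 0.055 5;python3 -m pendant '[{"travel":[0,0,0],"rot":[0,0,0]},{"travel":[0,0,0],"rot":[0,0,0]}]' 0.04 5; python3 - <<'E'
from h import *
st=status.read_state();print(st['wrist_force']@RA,st['gripper_width']*.0878,st['grasp_force'])
out=[]
for nm,(x0,y0) in(("top",(300,110)),("scene",(290,160))):
    im=cams.capture(nm)[:,:,::-1]
    out.append(cv2.resize(im[y0:y0+120,x0:x0+100],None,fx=4,fy=4,interpolation=2))
cv2.imwrite("pics/g3.png",np.hstack(out))
E
```

```text
time_s: 4.3
eef_pos: [0.6073, -0.073, 0.1066]
tool_rot: [139.9, 0.4, 150.4]
wrist_force: [-0.1, 0.5, -0.2]
gripper_width: 0.812
grasp_force: 0.0
time_s: 4.55
eef_pos: [0.6071, -0.0727, 0.1064]
tool_rot: [139.9, 0.3, 150.4]
wrist_force: [0.7, 1.0, 4.9]
gripper_width: 0.585
grasp_force: 3.3
[-0.1292  4.1283 -2.9315] 0.05132265727343237 3.2693832367658615
```

View pics/g3.png

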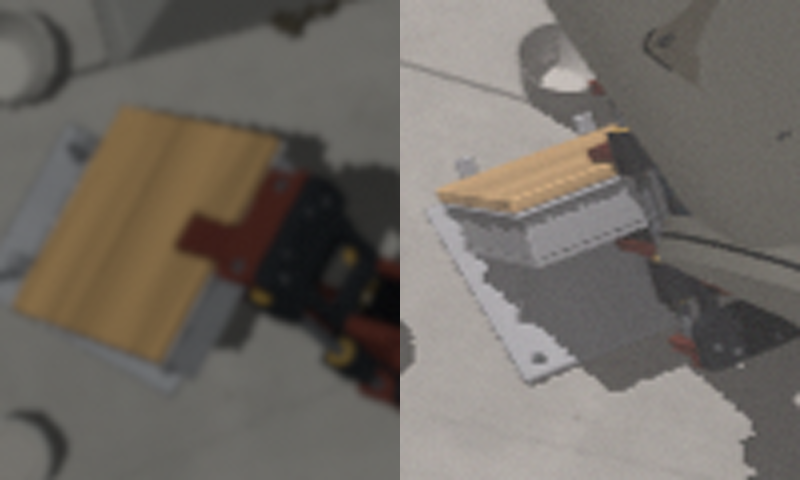

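```bash
python3 -m pendant '[{"travel":[0,0.0025,0],"rot":[0,0,0]},{"travel":[0,0,0],"rot":[0,0,0]},{"travel":[0,0,0],"rot":[0,0,0]}]' 0.035 8; python3 -c "
from h import *
st=status.read_state();print(st['wrist_force']@RA,st['gripper_width']*.0878,go(S(.075,.023),RA))"
```

```text
time_s: 5.03
eef_pos: [0.608, -0.0715, 0.1079]
tool_rot: [140.0, 0.4, 150.4]
wrist_force: [-2.1, -4.1, 3.2]
gripper_width: 0.524
grasp_force: 8.0
[-0.1652 -1.4685 -5.4325] 0.04601181092938461 (array([ 0.0017, -0.0049,  0.0006]), array([0.0096, 0.2474, 0.2784]))
```

```bash
python3 -m pendant '[{"travel":[0,0,0],"rot":[0,0,0]},{"travel":[0,0,0],"rot":[0,0,0]},{"travel":[0,0.002,-0.0025],"rot":[0,0,0]},{"travel":[0,0.007,-0.008],"rot":[0,0,0]},{"travel":[0,0.0135,-0.016],"rot":[0,0,0]},{"travel":[0,0.0135,-0.016],"rot":[0,0,0]},{"travel":[0,0.0135,-0.016],"rot":[0,0,0]},{"travel":[0,0.0135,-0.016],"rot":[0,0,0]}]' 0.03 55;python3 -m pendant '[{"travel":[0,0.0135,-0.016],"rot":[0,0,0]},{"travel":[0,0.0135,-0.016],"rot":[0,0,0]},{"travel":[0,0.0135,-0.016],"rot":[0,0,0]},{"travel":[0,0.007,-0.008],"rot":[0,0,0]},{"travel":[0,0.002,-0.002],"rot":[0,0,0]},{"travel":[0,0,0],"rot":[0,0,0]}]'; python3 - <<'E'
from h import *
st=status.read_state();print(st['qpos'],st['wrist_force'],st['gripper_width']*.0878)
out=[]
for nm,(x0,y0) in(("top",(300,110)),("scene",(290,130))):
    im=cams.capture(nm)[:,:,::-1]
    out.append(cv2.resize(im[y0:y0+120,x0:x0+100],None,fx=4,fy=4,interpolation=2))
cv2.imwrite("pics/g4.png",np.hstack(out))
E
```

```text
time_s: 6.02
eef_pos: [0.6074, -0.07, 0.2063]
tool_rot: [140.0, 0.3, 150.4]
wrist_force: [-0.1, 0.0, -3.8]
gripper_width: 0.524
grasp_force: 54.8
time_s: 6.78
eef_pos: [0.6073, -0.0694, 0.281]
tool_rot: [140.0, 0.3, 150.4]
wrist_force: [-0.0, 0.0, -5.1]
gripper_width: 0.517
grasp_force: 54.8
[ -28.5467   18.4346  101.1697   44.3491   66.9428 -109.5651] [-0.0213  0.0304 -5.0504] 0.045350805432316774
```

View pics/g4.png

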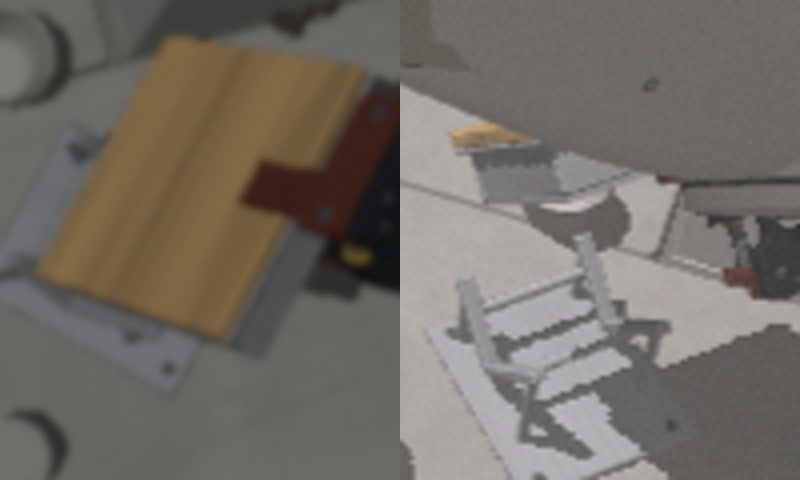

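```bash
python3 -m pendant '[{"travel":[0,0,0],"rot":[0,0,4]},{"travel":[0,0,0],"rot":[0,0,8]},{"travel":[0,0,0],"rot":[0,0,10]},{"travel":[0,0,0],"rot":[0,0,10]},{"travel":[0,0,0],"rot":[0,0,10]},{"travel":[0,0,0],"rot":[0,0,10]},{"travel":[0,0,0],"rot":[0,0,10]},{"travel":[0,0,0],"rot":[0,0,10]}]' && python3 -m pendant '[{"travel":[0,0,0],"rot":[0,0,10]},{"travel":[0,0,0],"rot":[0,0,10]},{"travel":[0,0,0],"rot":[0,0,10]},{"travel":[0,0,0],"rot":[0,0,10]},{"travel":[0,0,0],"rot":[0,0,10]},{"travel":[0,0,0],"rot":[0,0,10]},{"travel":[0,0,0],"rot":[0,0,10]},{"travel":[0,0,0],"rot":[0,0,10]}]' && python3 -m pendant '[{"travel":[0,0,0],"rot":[0,0,10]},{"travel":[0,0,0],"rot":[0,0,10]},{"travel":[0,0,0],"rot":[0,0,6]},{"travel":[0,0,0],"rot":[0,0,2]},{"travel":[0,0,0],"rot":[0,0,0]},{"travel":[0,0,0],"rot":[0,0,0]}]'
python3 - <<'E'
from h import *
st=status.read_state();print(st['qpos'],st['wrist_force'],st['gripper_width']*.0878,go(np.array([.608,-.0715,.1079]),RB))
out=[]
for nm,(x0,y0) in(("top",(300,110)),("scene",(290,130))):
    im=cams.capture(nm)[:,:,::-1];cv2.imwrite(nm+"_f.png",im)
    out.append(cv2.resize(im[y0:y0+120,x0:x0+100],None,fx=4,fy=4,interpolation=2))
cv2.imwrite("pics/g5.png",np.hstack(out))
E
```

```text
time_s: 7.88
eef_pos: [0.6072, -0.0694, 0.2805]
tool_rot: [165.4, -37.7, 83.1]
wrist_force: [0.4, -1.0, -4.7]
gripper_width: 0.52
grasp_force: 54.8
time_s: 8.88
eef_pos: [0.6072, -0.0694, 0.2806]
tool_rot: [-143.4, -17.6, -7.7]
wrist_force: [0.1, 0.4, -4.5]
gripper_width: 0.518
grasp_force: 54.9
time_s: 9.62
eef_pos: [0.6075, -0.0694, 0.2813]
tool_rot: [-139.9, -0.3, -29.6]
wrist_force: [0.1, -0.2, -4.8]
gripper_width: 0.518
grasp_force: 54.9
[-28.5469  18.4243 101.1487  44.3597  66.9492  70.3676] [ 0.0844 -0.1575 -4.7821] 0.045491870910409446 (array([0.0004, 0.1127, 0.1317]), array([-0.0528, -0.1666,  0.3271]))
```

View pics/g5.png

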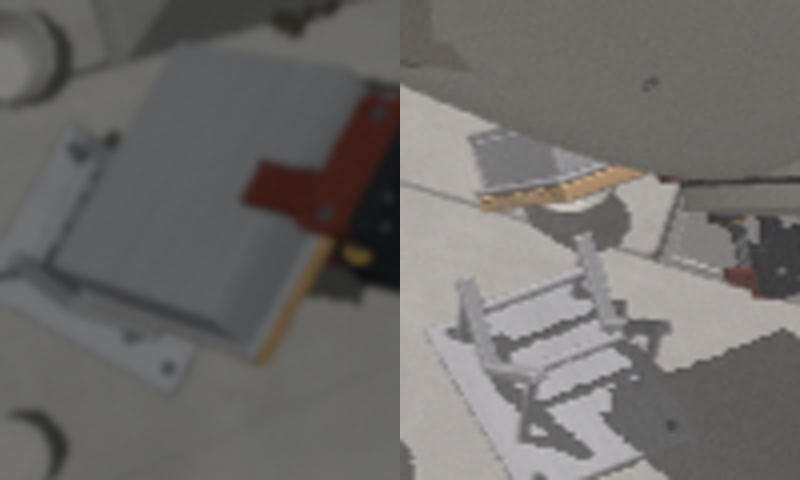

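```bash
python3 - <<'E'
from h import *
st=status.read_state();p=st['eef_pos']
R=Ro.from_euler('xyz',st['tool_rot'],degrees=True).as_matrix();print(R)
X,Y,D=-R[:,0],-R[:,1],R[:,2]
f=lambda q:(proj("top",q)-[300,110])*4
print("before upper far,near, lower far,near",f(p-.055*D+.023*Y-.075*X),f(p-.055*D+.023*Y+.075*X),f(p+.075*D+.023*Y-.075*X),f(p+.075*D+.023*Y+.075*X))
print("after bottom near",f(p-.055*D-.023*Y+.075*X),"rim near",f(p-.055*D-.013*Y+.075*X),"floor lower near/far",f(p+.07*D+.023*Y+.07*X),f(p+.07*D+.023*Y-.07*X))
print("per mm ys",f(p+.001*X)-f(p), "per mm dn",f(p+.001*D)-f(p))
# stand rail crop check using estimate, ledge bottom; base plate outline corners
g=lambda q:(proj("scene",q)-[290,130])*4+[400,0]
n0=S(0,0)
print("rail tops scene",[g(S(.077,0,b)) for b in(.045,-.045)],"ledge tips",[g(S(0,.06,b)) for b in(.045,-.045)])
E
```

```text
[[ 0.8696 -0.3746  0.3216]
 [-0.4937 -0.6675  0.5574]
 [ 0.0059 -0.6435 -0.7654]]
before upper far,near, lower far,near [369.0085  55.4233] [221.3789 328.9726] [174.6752  26.0678] [ 41.5177 268.0464]
after bottom near [272.134  368.9465] rim near [261.3904 360.4849] floor lower near/far [ 52.1813 261.9336] [176.9327  35.0809]
per mm ys [-0.9239  1.7026] per mm dn [-1.4595 -0.3649]
rail tops scene [array([545.8591, 376.3754]), array([670.4742, 328.6718])] ledge tips [array([472.8689, 283.1436]), array([591.6844, 240.0371])]
```

```bash
python3 - <<'E'
from h import *
st=status.read_state();p=st['eef_pos']
R=Ro.from_euler('xyz',st['tool_rot'],degrees=True).as_matrix();X,Y,D=-R[:,0],-R[:,1],R[:,2]
f=lambda q:(proj("top",q)-[300,110])*4
I=cv2.imread("pics/g4.png")[:,:400];h=cv2.cvtColor(I,cv2.COLOR_BGR2HSV)
w=cv2.inRange(h,(10,70,70),(22,255,255));w=cv2.morphologyEx(w,2,np.ones((5,5)))
J=cv2.imread("pics/g5.png")[:,:400]
def rect(m):
    c=max(cv2.findContours(m,0,1)[0],key=cv2.contourArea);return cv2.approxPolyN(cv2.convexHull(c),4,ensure_convex=True)[0],cv2.contourArea(c)
print("wood before",rect(w))
for K in(I,J):
    h=cv2.cvtColor(K,cv2.COLOR_BGR2HSV);r=cv2.inRange(h,(0,110,30),(8,255,255))|cv2.inRange(h,(172,110,30),(180,255,255))
    r[:,305:]=0;r[:150]=0;ys_,xs_=np.nonzero(r)
    # finger edges: rows at columns 262..285
    print([(x,ys_[xs_==x].min(),ys_[xs_==x].max()) for x in(258,268,278,288)])
print("pred finger axis",[f(p-a*D+.029*Y) for a in(0,.01,.02,.03)],"half width",(f(p+.010*X)-f(p)))
E
```

```text
wood before (array([[379,  70],
       [222, 342],
       [ 33, 276],
       [165,  31]], dtype=int32), 55197.5)
[(258, np.int64(174), np.int64(204)), (268, np.int64(167), np.int64(207)), (278, np.int64(168), np.int64(208)), (288, np.int64(170), np.int64(213))]
[(258, np.int64(175), np.int64(203)), (268, np.int64(166), np.int64(205)), (278, np.int64(168), np.int64(208)), (288, np.int64(171), np.int64(211))]
pred finger axis [array([204.4305, 165.1418]), array([219.1868, 168.6444]), array([234.2251, 172.2139]), array([249.5535, 175.8523])] half width [-9.2461 17.0386]
```

```bash
python3 -m pendant '[{"travel":[-0.0005,0.015,0.0176],"rot":[0,0,0.3]},{"travel":[-0.0005,0.015,0.0176],"rot":[0,-0.2,0]},{"travel":[-0.0005,0.015,0.0176],"rot":[0,0,0]},{"travel":[-0.0005,0.015,0.0176],"rot":[0,0,0]},{"travel":[-0.0005,0.015,0.0176],"rot":[0,0,0]},{"travel":[-0.0005,0.015,0.0176],"rot":[0,0,0]},{"travel":[-0.0005,0.01,0.0116],"rot":[0,0,0]},{"travel":[0,0,0],"rot":[0,0,0]}]'
python3 - <<'E'
from h import *
st=status.read_state();print(st['wrist_force']@RB,go(np.array([.608,-.0715,.1079])+.004*ys,RB))
E
```

```text
time_s: 10.72
eef_pos: [0.603, -0.0683, 0.1254]
tool_rot: [-140.0, 0.2, -29.7]
wrist_force: [0.0, -0.2, -4.6]
gripper_width: 0.524
grasp_force: 54.9
[0.1549 3.128  3.4179] (array([0.002 , 0.0115, 0.0132]), array([-0.0425,  0.1659, -0.164 ]))
```

```bash
python3 -m pendant '[{"travel":[0.0015,0.004,0.005],"rot":[0,0,0]},{"travel":[0,0.003,0.004],"rot":[0,0,0]},{"travel":[0,0.002,0.002],"rot":[0,0,0]},{"travel":[0,0,0],"rot":[0,0,0]}]'
python3 - <<'E'
from h import *
st=status.read_state();print(st['wrist_force']@RB,go(np.array([.608,-.0715,.1079])+.004*ys,RB))
E
```

```text
time_s: 11.22
eef_pos: [0.6054, -0.0693, 0.1132]
tool_rot: [-139.9, 0.0, -29.7]
wrist_force: [-1.0, -0.1, -4.5]
gripper_width: 0.516
grasp_force: 54.9
[-0.827   3.3178  3.1138] (array([-0.0007,  0.0038,  0.0037]), array([-0.0524,  0.0168, -0.0281]))
```

```bash
python3 -m pendant '[{"travel":[0,0.001,0.0015],"rot":[0,0,0]},{"travel":[0,0.001,0.001],"rot":[0,0,0]},{"travel":[0,0,0],"rot":[0,0,0]}]'; python3 -c "
from h import *
st=status.read_state();print(st['wrist_force']@RB,go(np.array([.608,-.0715,.1079])+.004*ys,RB))"; python3 -m pendant '[{"travel":[0,0.001,0.001],"rot":[0,0,0]},{"travel":[0,0.001,0],"rot":[0,0,0]},{"travel":[0,0,0],"rot":[0,0,0]}]'; python3 -c "
from h import *
st=status.read_state();print(st['wrist_force']@RB,go(np.array([.608,-.0715,.1079])+.004*ys,RB))"
```

```text
time_s: 11.6
eef_pos: [0.6061, -0.0689, 0.1108]
tool_rot: [-139.9, -0.0, -29.7]
wrist_force: [1.3, 3.8, 1.1]
gripper_width: 0.52
grasp_force: 54.8
[-0.7183 -3.7188  1.6597] (array([-0.001 ,  0.0029,  0.0014]), array([-0.1477, -0.0023, -0.0025]))
time_s: 11.98
eef_pos: [0.6061, -0.0691, 0.1096]
tool_rot: [-139.7, -0.0, -29.7]
wrist_force: [1.9, 5.7, 4.9]
gripper_width: 0.516
grasp_force: 54.7
[-1.1302 -7.6509  0.0176] (array([-0.0012,  0.002 ,  0.0005]), array([-0.2661,  0.002 ,  0.0025]))
```

```bash
python3 -m pendant '[{"travel":[0,-0.0007,0.001],"rot":[0.2,0,0]},{"travel":[0,0,0.001],"rot":[0,0,0]},{"travel":[0,0,0],"rot":[0,0,0]}]'; python3 -c "
from h import *
st=status.read_state();print(st['wrist_force']@RB,go(np.array([.608,-.0715,.1079])+.004*ys,RB))
out=[]
for nm,(x0,y0) in(('top',(290,110)),('scene',(280,150))):
    im=cams.capture(nm)[:,:,::-1]
    out.append(cv2.resize(im[y0:y0+120,x0:x0+100],None,fx=4,fy=4,interpolation=2))
cv2.imwrite('pics/g6.png',np.hstack(out))"
```

```text
time_s: 12.35
eef_pos: [0.6069, -0.0691, 0.1093]
tool_rot: [-139.6, -0.1, -29.7]
wrist_force: [-6.4, -4.1, 16.7]
gripper_width: 0.517
grasp_force: 54.9
[ -3.5549  -5.5485 -17.0808] (array([-0.0019,  0.0021,  0.0001]), array([-0.3891, -0.0999,  0.0563]))
```

View pics/g6.png

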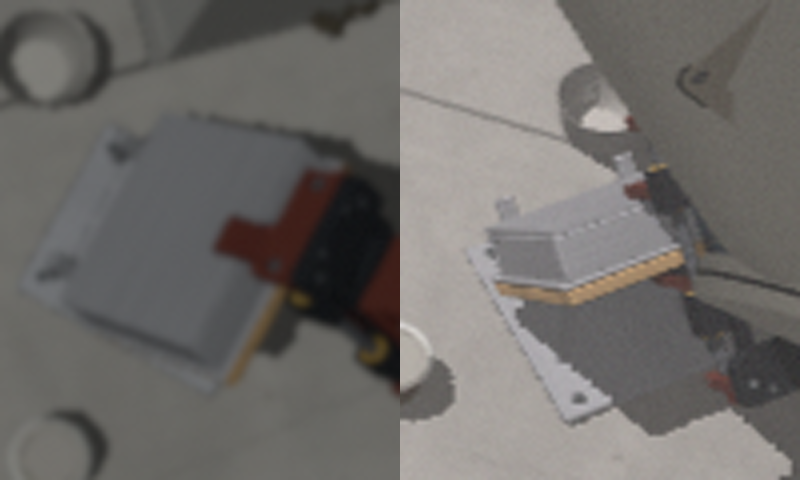

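```bash
python3 -m pendant '[{"travel":[0,0,-0.0007],"rot":[0,0,0]},{"travel":[0,0,0],"rot":[0,0,0]}]' - 10; python3 -m pendant '[{"travel":[0,0,0],"rot":[0,0,0]},{"travel":[0,0,0],"rot":[0,0,0]},{"travel":[0,0,0],"rot":[0,0,0]},{"travel":[0,0,0],"rot":[0,0,0]}]' 0.08;  python3 -m pendant '[{"travel":[0,0,-0.01],"rot":[0,0,0]},{"travel":[0,0,-0.015],"rot":[0,0,0]},{"travel":[0,0,-0.02],"rot":[0,0,0]},{"travel":[0,0,-0.02],"rot":[0,0,0]},{"travel":[0,0,-0.025],"rot":[0,0,0]},{"travel":[0,0,-0.03],"rot":[0,0,0]},{"travel":[0,0,-0.03],"rot":[0,0,0]},{"travel":[0,0,-0.03],"rot":[0,0,0]}]'; python3 -c "
from h import *
out=[]
for nm,(x0,y0) in(('top',(290,110)),('scene',(280,150))):
    im=cams.capture(nm)[:,:,::-1]
    out.append(cv2.resize(im[y0:y0+120,x0:x0+100],None,fx=4,fy=4,interpolation=2))
cv2.imwrite('pics/g7.png',np.hstack(out))"
```

```text
time_s: 12.7
eef_pos: [0.6065, -0.0699, 0.1083]
tool_rot: [-139.7, -0.1, -29.8]
wrist_force: [-2.8, -3.2, 9.1]
gripper_width: 0.52
grasp_force: 10.0
time_s: 13.2
eef_pos: [0.6056, -0.0688, 0.1071]
tool_rot: [-139.8, 0.1, -29.7]
wrist_force: [1.1, 0.3, -0.3]
gripper_width: 0.904
grasp_force: 0.0
time_s: 14.2
eef_pos: [0.5473, -0.1713, 0.2465]
tool_rot: [-139.8, -0.0, -29.8]
wrist_force: [-0.1, -0.3, -0.3]
gripper_width: 0.911
grasp_force: 0.0
```

View pics/g7.png

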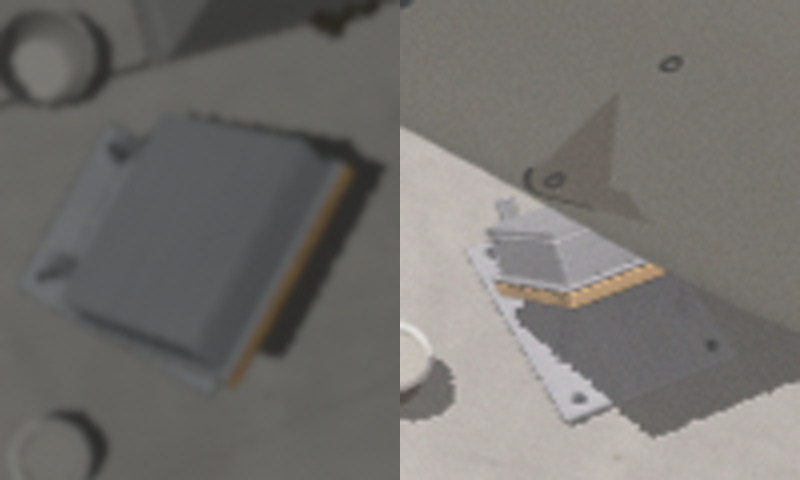

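```bash
python3 - <<'E'
from h import *
im=cams.capture("top")[:,:,::-1];h=cv2.cvtColor(im,cv2.COLOR_BGR2HSV)
w=cv2.inRange(h,(8,80,40),(24,255,255));w[:,:330]=0;w[:,400:]=0;w[:130]=0;w[240:]=0
c=max(cv2.findContours(w,0,1)[0],key=cv2.contourArea)[:,0]
a,b=c[c[:,1].argmin()],c[c[:,1].argmax()];print("wood ends",a,b)
F=lambda q:[round(1000*float((q-LED)@v),1) for v in(xs,ys,Z)]
z=.032+.13*.766
print("board upper end (on rails face), stand frame mm:",F(ray("top",*a,z)),F(ray("top",*b,z)),"expect x",-83.6)
for u in((22,287),(110,125)):
    print("base left corner",F(ray("top",290+u[0]/4,110+u[1]/4,.006)))
for u in((55,268),(122,148)): print("ledge tip",F(ray("top",290+u[0]/4,110+u[1]/4,.07)))
E
```

```text
wood ends [376 152] [348 205]
board upper end (on rails face), stand frame mm: [-72.4, -72.4, 99.6] [-73.8, 72.1, 99.6] expect x -83.6
base left corner [59.1, 67.0, -26.0]
base left corner [60.2, -58.3, -26.0]
ledge tip [47.7, 55.0, 38.0]
ledge tip [47.4, -33.1, 38.0]
```

```bash
python3 - <<'E'
from h import *
F=lambda q:[round(1000*float((q-LED)@v),1) for v in(xs,ys,Z)]
for nm,u,v in(("left g7",468,250),("bottom g7",572,423),("right g7",735,352)):
    print(nm,F(ray("scene",280+(u-400)/4,150+v/4,.006)))
print("g4 left",F(ray("scene",290+(428-400)/4,130+330/4,.006)),"g4 right",F(ray("scene",290+(690-400)/4,130+438/4,.006)))
for u,v in((465,283),(583,240)): print("ledge tip scene g4",F(ray("scene",290+(u-400)/4,130+v/4,.0706)))
for u,v in((537,378),): print("rail top",F(ray("scene",290+(u-400)/4,130+v/4,.091)))
# current board near/far ends in scene: wood extremes from g7: near-upper (572,300), lower near (497,290); z of board rail-side face
print("board upper near, rails face",F(ray("scene",280+(573-400)/4,150+305/4,.1316)),"initial LED y-centre 0")
for u,v in((215,393),): print("top g7 base near corner",F(ray("top",290+u/4,110+v/4,.006)))
E
```

```text
left g7 [63.3, 65.3, -26.0]
bottom g7 [-85.7, 64.4, -26.0]
right g7 [-82.2, -60.3, -26.0]
g4 left [63.3, 65.3, -26.0] g4 right [-84.8, -54.8, -26.0]
ledge tip scene g4 [48.1, 49.7, 38.6]
ledge tip scene g4 [48.3, -39.6, 38.6]
rail top [-48.3, 50.6, 59.0]
board upper near, rails face [-73.9, 72.1, 99.6] initial LED y-centre 0
top g7 base near corner [-86.9, 66.5, -26.0]
```

```bash
python3 - <<'E'
from h import *
def P(n):
    c=cams.camera_info(n);K=np.array([[c['fx'],0,c['cx']],[0,c['fy'],c['cy']],[0,0,1]]);return K@np.c_[np.array(c['R']),np.array(c['t'])]
def tri(a,b):
    X=cv2.triangulatePoints(P("top"),P("scene"),np.array(a,float).reshape(2,1),np.array(b,float).reshape(2,1));return (X[:3]/X[3]).ravel()
for nm,a,b in(("board upper near bottom",(348,205),(323.2,226.2)),("g7 crop wood tip",(290+232/4,110+386/4),(323.2,226.4)),("initial board upper near",(340,201),(321,212)),("initial upper far",(371,144),(371,191))):
    X=tri(a,b)-LED;print(nm,"s,n,y mm",1000*np.array([-X@dn,X@n,X@ys]))
# current wood contour scene near part
im=cams.capture("scene")[:,:,::-1];h=cv2.cvtColor(im,cv2.COLOR_BGR2HSV)
w=cv2.inRange(h,(8,80,60),(22,255,255));w[:,:295]=0;w[:,360:]=0;w[:200]=0;w[240:]=0
c=max(cv2.findContours(w,0,1)[0],key=cv2.contourArea)[:,0];print(c[c[:,0].argmin()],c[c[:,1].argmax()],c[c[:,0].argmax()],len(c))
E
```

```text
board upper near bottom s,n,y mm [123.8622   7.615   72.1922]
g7 crop wood tip s,n,y mm [126.9827   8.034   74.6057]
initial board upper near s,n,y mm [130.4779  43.2192  73.2015]
initial upper far s,n,y mm [131.5782  47.7026 -72.0326]
[321 224] [322 226] [345 217] 49
```

```bash
python3 -c "
from station import arm;print(arm.sign_off())"
```

```text
the job is handed in; nothing more can be done
None
```

I turned the mould and board over together and set them back in the stand, board down against the rails and mould on top mouth down; they were let go and the job handed in at about 15 s, within about 5 mm of centre across the rails by my camera estimate, with nothing else seen to move.

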